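Reload the clip press through its sprung hopper flap

ROBOT

A 7-joint arm with a two-finger parallel gripper is mounted at the origin on the work surface. World frame = base frame: x ahead of the robot, y to its left, z up, the work surface at z = 0. Lengths are in mm, angles in rad, forces in N, time in s.
With the tool pointing down it reaches from about 425 to 1025 mm from the base axis. Payload 9.4 kg.
Tool frame: the origin (TCP) lies at the very end of the fingers, on their centre line; the grasp point (between the pads) lies 19 mm behind it; z points along the fingers, y is the direction in which the jaws open and shut (so a half turn about z gives the same grasp; the last joint's range is limited). The gripper opens to 85 mm and grips with 20 to 120 N. Pads are 22 mm wide; open, the fingers measure 114 mm over their backs; the gripper's body (76 mm by 85 mm) begins 54 mm behind the grasp point. The pads swing forward as they close: fully open they stand 13 mm farther back than shut.
Start: joints at [1.203, 0.599, -0.003, 1.599, 0.002, 0.943, -0.08], TCP at [207.862, -694.563, 231.275] pointing down, gripper open.
Joint ranges: [-2.57, 2.57], [-0.35, 1.97], [-1.29, 1.29], [0.11, 2.56], [-1.05, 4.19], [0.11, 1.86], [-2.63, 2.63]. Speed limits (rad/s): [2.22, 2.22, 3.01, 3.01, 3.14, 3.14, 3.14].

INTERFACE

Orientations are given as a rotation vector (axis times angle).
In Python, from cell import * gives the robot as it stands. The module is installed in compiled form; this text tells all that it offers.
- The arm moves only by the shell command python3 -m creep 'ROWS' [OPENING] [FORCE]. ROWS is JSON, a list of rows, each an object of numbers: "x", "y", "z": the shift along the tool's x, y, z in mm; "rx", "ry", "rz": the turn, a rotation vector about the tool's x, y, z in degrees. A call has 1 to 8 rows; each row is the pose to reach, as a shift and turn from the pose commanded when the call began, along the tool's axes at that moment; what a row does not reach only later rows make up. A row lasts 1/8 s, in which the tool goes at most 62.5 mm and 10.7 degrees, less where a joint would pass 70% of its speed; a pose out of reach is approached as far as the arm can. A call with a gripper value outside its range is refused whole. OPENING is the finger opening in mm, from 0 to 85.4, set as the call begins (- or left out, the last holds). The fingers move at their own pace and stop on an object; FORCE is the grip in N (left out, the last holds). Time passes only in rows, so rows that repeat a pose let the fingers close. It gives the time, the measured TCP pose, the force and the opening at its end, in the units of the state.
- get_state(): the state, without advancing time (a new reading comes with each control period).
- get_image(name): name is "side" or "top"; returns a dict with "img" (384x512x3 uint8, blue, green, red), "range_z" (384x512 float32, mm along the optical axis (not along the pixel's ray), 0 where there is no reading), "fx", "fy", "cx", "cy" (pixels), "distortion" ([k1, k2, p1, p2, k3] as OpenCV has them; the pictures are not rectified), "R" (3x3) and "t" (3): a world point X has camera coordinates R X + t. Camera axes: x right, y down, z forward; pixel columns grow to the right and rows downward; lengths in mm; the calibration is good to about 2 mm. A picture is of the moment at which its call begins.
- job_done(): hands the job in, once; it reports no verdict.
The state is a dict: "clock": time; "joint_positions": joint angles; "dq": joint speeds; "joint_efforts": joint torques, N m; "eef_pos": TCP position; "ee_rot": TCP orientation; "wrist_force": force on the tool from outside, world axes, zero at the start; "ft_torque": the same for the moment, N m; "grip_width": opening from 0.0 (shut) to 1.0 (fully open).
Only numpy, scipy, OpenCV 4.12 (cv2) and the standard library are available. Lean on these libraries where they do the work, as an engineer would, in place of code of your own. Each camera call takes 0.05 s, during which the arm holds its last target. There are 200 camera calls.

TASK

Reload the clip press: take the slim cassette out of the rack and, keeping it upright, push it down through the hopper's sprung flap, then on down the shaft until it sits firmly on the spring feed plate and has pressed it well past half of its short travel. Push gently by feel, without ramming the plate's stop or forcing the cassette or your hand against the press, and leave the thick cassette alone. Finish with your hand out, the cassette upright on the pressed plate and the flap sprung shut above it.

Things in the scene. Friction and masses are not known exactly. Their poses are not given: they have to be found in the camera images.
- cassette: the slim clip cassette: plain grey plastic block 26 (its x) by 70 (its y) by 90 (its z) mm, 0.11 to 0.2 kg, standing upright in one of the rack's two bays; a window with steel clips on both broad sides. Origin: centre of its underside, z up.
- thick_cassette: a thicker cassette, 42 by 70 by 90 mm, otherwise alike, standing in the other bay; does not fit the hopper and stays where it is. Origin: centre of its underside.
- rack: fixed white plastic tray, 72 (x) by 214 (y) mm, walls 26 mm high and 4 mm thick, inner floor 4 mm above the table, one cross wall in the middle making two bays side by side along its y. Origin: centre of its underside.
- press: fixed clip press: base plate 12 mm thick, on it an upright aluminium hopper shaft, outside 48 (x) by 85 (y) mm, inside 38 by 73 mm, its open mouth 175 mm above the table, slightly flared at its two y ends. The press's frame, 203 mm high with a 12 mm knob on top, stands beside the shaft, at y = -0.13 to -0.22. Origin: on the table under the mouth's centre, z up.
- mouth (a point): centre of the hopper's mouth, level with its rim; axes as the press: x across the narrow way (front wall, toward the robot, at x = -19 mm; back wall at +19 mm), y along it, z up. The flap closes the mouth 4 mm below the rim. The cassette's long side lies along y, its thin side along x.
- flap (a joint): steel flap 34 (x) by 70 mm, hinged at the back wall, swings down into the shaft. 0 = shut (level), to 1.45 rad; its spring shuts it, 2 to 4 N at the free edge. Open, it leans on the cassette's back side (at 1.2 rad, 36 mm below the rim) and so keeps a cassette let go there from falling. It can shut only when the cassette's top is over 38 mm below the rim and nothing else is in the mouth.
- feed_plate (a joint): spring plate at the shaft's bottom: 0 = free, grows as it is pressed down, hard stop at 0.007 m; about 1 N per mm. The cassette is home when the plate is down 4 mm or more. The plate is first touched when the cassette's top is 36 to 50 mm below the rim: this depth differs from press to press, is not measured and must be felt.
- roller (a joint): free-turning spring roller, 28 mm across, in the back wall, its axle 90 mm below the rim: 0 = free, leaving 23 mm between it and the front wall; grows as it is pushed back. It pushes the cassette against the front wall with about 7 N, so that lower down the cassette does not fall but stays where it is pushed, sliding under roughly 3 to 8 N.
There are look-alikes about, which are no part of the job. What is shaped like the cassette but red is not meant.

How it is judged (in metres and radians):
On the way, in this order (a step that is already met when the one before it is completed fails the run):
1. the slim cassette is lifted out of the rack (height (world z) of cassette above 0.04 m and horizontal distance between cassette and mouth above 0.06 m), for 0.1 s.
2. its lower end is in the hopper's mouth and holds the flap open (value of joint flap above 0.6 rad and horizontal distance between cassette and mouth below 0.018 m and z of cassette in the frame of mouth below -0.02 m), for 0.1 s.
3. it has been pushed down the shaft until it presses the feed plate down 4 mm or more (value of joint feed_plate above 0.004 m and z of cassette in the frame of mouth below -0.127 m and horizontal distance between cassette and mouth below 0.015 m), for 0.2 s.
At the end, for the whole second after the job is handed in: the slim cassette stands upright (within 0.15 rad) and at rest in the hopper shaft, its underside 127 mm or more below the rim, pressing the feed plate down at least 4 mm, and the flap is shut above it (under 0.1 rad) (all of step 3 and value of joint flap below 0.1 rad and angle between cassette's own z axis and vertical below 0.15 rad and linear speed of cassette below 0.02 m/s); the robot touches nothing.
It fails at once if the cassette is wedged or forced in the press with contact forces of more than 45 N in all (contact force between cassette and press above 45 N).
It fails at once if the cassette is pushed on the feed plate with more than 15 N (the spring takes 7 N at most, the rest is ramming the hard stop) (contact force between cassette and feed_plate above 15 N).
It fails at once if the cassette is pushed on the feed plate with more than 15 N (the spring takes 7 N at most, the rest is ramming the hard stop) (contact force between cassette and feed_plate above 15 N).
It fails at once if the cassette is pushed on the feed plate with more than 15 N (the spring takes 7 N at most, the rest is ramming the hard stop) (contact force between cassette and feed_plate above 15 N).
It fails at once if the hand or arm pushes against the press with more than 25 N (contact force between the arm and press above 25 N).
It also fails if it takes over 72 s, if anything falls off the work surface, if the arm or the gripper's body presses on something with over 40 N, if the wrist force passes 120 N, or if a joint passes its speed limit or range.

## Working session

There is one attempt and no reset: what is moved stays moved. The work goes in short steps, Python scripts to look and compute and a shell command to move; the robot and the scene stay as the last step left them, time stands still between calls to the robot, and variables do not carry over. Pictures are saved under pics/ and viewed, about 8 in all and at most 12, crops included, and the job is handed in when it is done.

```bash
mkdir -p pics; python3 - <<'E'
from cell import *
import cv2,numpy as np
s=get_state(); print(s)
for n in("top","side"):
    d=get_image(n); cv2.imwrite(f"pics/{n}0.png",d["img"]); np.savez(f"{n}0.npz",**d)
    print(n,d["fx"],d["cx"],d["cy"],d["distortion"],-np.array(d["R"]).T@np.array(d["t"]),d["R"])
E
```

```text
{'clock': 0.0, 'joint_positions': array([ 1.20328731,  0.60009407, -0.00256234,  1.60011421,  0.00178973,
        0.94291394, -0.07979949]), 'dq': array([-0.00012889,  0.00091088, -0.00044207,  0.00119763,  0.00117402,
        0.00147677,  0.00087073]), 'joint_efforts': array([-2.02516248e-04, -7.76467109e+01,  1.56518251e+00, -2.58010340e+01,
        1.23151418e-02,  9.02274158e-03,  5.01082003e-07]), 'eef_pos': array([ 207.74205736, -694.11233   ,  230.44471648]), 'ee_rot': array([-3.10695190e+00, -4.55084828e-01,  5.35186592e-04]), 'wrist_force': array([ 0.37233792,  0.53940798, -0.09061696]), 'ft_torque': array([-0.01440824, -0.01171215, -0.03631786]), 'grip_width': 0.9979318241720915}
top 403.5223335489245 253.41426444783835 188.75901597991557 [-0.13885613  0.          0.          0.          0.        ] [431.1831884   58.76546109 874.91352096] [[ 0.02052022 -0.99946736  0.02537569]
 [-0.99833919 -0.02185043 -0.05330505]
 [ 0.05383113 -0.02423972 -0.9982558 ]]
side 455.2131249775763 256.79240844429995 193.72919358658228 [-0.16023353  0.          0.          0.          0.        ] [-16.26761639 584.02467586 770.53023729] [[-0.74590126 -0.6660325  -0.00565945]
 [-0.44399631  0.50353694 -0.74115979]
 [ 0.49648625 -0.55031924 -0.6713048 ]]
```

View pics/top0.png

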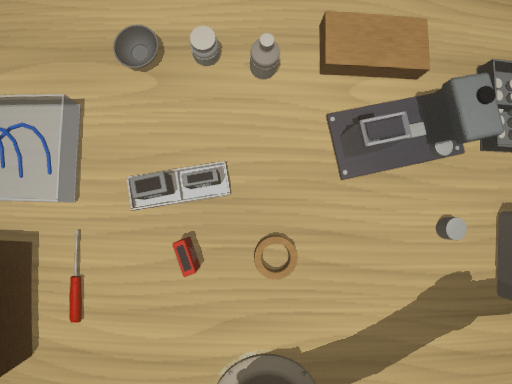

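View pics/side0.png

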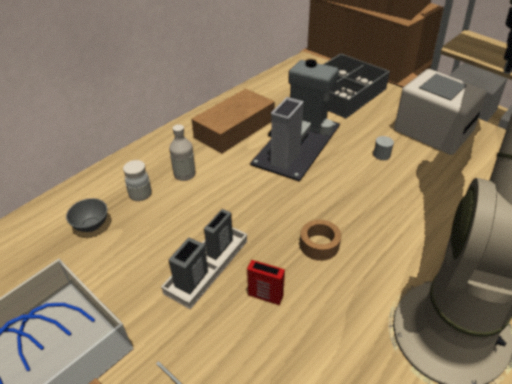

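The rack is at top-view (180,186). Its left bay (150,185) looks thicker and its right bay (200,178) slimmer; the red block at (185,257) is the look-alike, and the press mouth is at (386,129). I'll confirm this with an enlarged crop and depth.

```bash
cat > h.py <<'E'
import numpy as np,cv2
def cloud(d,box,K=None):
    u0,v0,u1,v1=box
    v,u=np.mgrid[v0:v1,u0:u1]; z=d["range_z"][v0:v1,u0:u1].astype(float)
    K=np.array([[d["fx"],0,d["cx"]],[0,d["fy"],d["cy"]],[0,0,1]],float)
    n=cv2.undistortPoints(np.stack([u,v],-1).reshape(-1,1,2).astype(float),K,np.array(d["distortion"])).reshape(-1,2)
    z=z.reshape(-1); P=np.c_[n*z[:,None],z]; ok=z>0
    return ((P-np.array(d["t"]))@np.array(d["R"]))[ok], np.c_[u.ravel(),v.ravel()][ok]
E
python3 - <<'E'
from h import *
for n,box in(("top",(0,0,512,384)),("side",(0,0,512,384))):
    d=dict(np.load(n+"0.npz")); P,uv=cloud(d,box)
    def rep(nm,sel):
        Q=P[sel]
        if len(Q)<5: print(nm,len(Q));return
        r=cv2.minAreaRect(Q[:,:2].astype(np.float32)); print(n,nm,len(Q),"z",np.median(Q[:,2]).round(1),"rect",np.round(r[0],1),np.round(r[1],1),round(r[2],1))
    b=lambda a,lo,hi:(P[:,a]>lo)&(P[:,a]<hi)
    if n=="top":
        box=lambda u0,v0,u1,v1:(uv[:,0]>=u0)&(uv[:,0]<u1)&(uv[:,1]>=v0)&(uv[:,1]<v1)
        rep("slim",box(178,155,232,200)&b(2,80,105)); rep("thick",box(125,160,178,205)&b(2,80,105))
        rep("rim",box(350,100,424,155)&b(2,165,185)); rep("rack",box(120,150,240,220)&b(2,15,200)); rep("frame",box(424,60,510,150)&b(2,190,215))
        rep("base",box(320,80,480,185)&b(2,8,20)); rep("table",box(250,180,300,230)); 
    else:
        box=lambda u0,v0,u1,v1:(uv[:,0]>=u0)&(uv[:,0]<u1)&(uv[:,1]>=v0)&(uv[:,1]<v1)
        rep("slim",box(200,205,237,260)&b(2,85,105)); rep("thick",box(165,230,212,300)&b(2,85,105))
        rep("rim",box(265,90,308,135)&b(2,165,185))
t=cv2.imread("pics/top0.png"); s=cv2.imread("pics/side0.png")
c=lambda i,x,y,w,h:cv2.resize(i[y:y+h,x:x+w],(400,300),interpolation=cv2.INTER_CUBIC)
cv2.imwrite("pics/crop1.png",np.vstack([np.hstack([c(t,120,145,120,90),c(t,330,80,120,90)]),np.hstack([c(s,150,200,120,90),c(s,250,80,120,90)])]))
E
```

```text
top slim 497 z 92.9 rect [494.5 144.8] [26.4 70. ] 11.3
top thick 790 z 93.1 rect [478.6 245.2] [42.9 69.8] 12.5
top rim 1192 z 172.0 rect [ 583.8 -195. ] [48.8 91.7] 13.1
top rack 2166 z 91.4 rect [481.9 198.6] [ 73.1 214.1] 10.5
top frame 2663 z 200.9 rect [ 629.  -363.1] [121.5  86.9] 13.0
top base 3980 z 10.8 rect [ 609.4 -281.2] [151.1 302.5] 13.5
top table 2493 z -1.1 rect [445.4  -9.4] [107.2 107.4] 1.1
side slim 409 z 93.6 rect [485.8 170.2] [ 29.6 123.1] 14.1
side thick 704 z 93.3 rect [478.5 228.7] [ 43.1 108.2] 12.2
side rim 459 z 172.3 rect [ 581.4 -194.2] [50.8 93.1] 14.7
```

View pics/crop1.png

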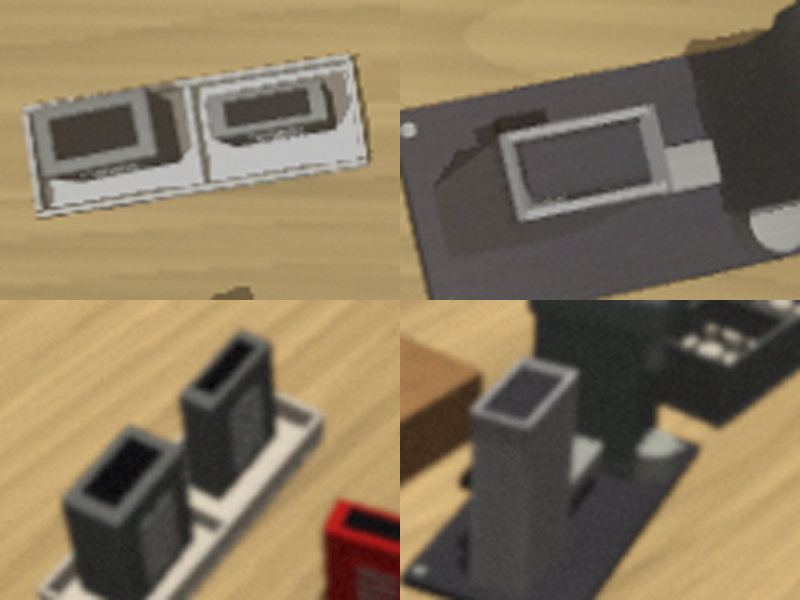

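The crop shows the slim grey cassette in the right bay (top 200,178; depth rectangle 26.4×70 mm). The thick one is in the left bay (42.9×70), and the grey mouth is at (386,129). The red block is ignored. Next I move towards the slim cassette via a waypoint.

```bash
python3 -m creep '[{"x":345,"y":-308,"z":-100,"rz":-45},{"x":345,"y":-308,"z":-100,"rz":-45},{"x":345,"y":-308,"z":-100,"rz":-45},{"x":345,"y":-308,"z":-100,"rz":-45},{"x":345,"y":-308,"z":-100,"rz":-45},{"x":345,"y":-308,"z":-100,"rz":-45},{"x":345,"y":-308,"z":-100,"rz":-45},{"x":345,"y":-308,"z":-100,"rz":-45}]' 60
cat >> h.py <<'E'
from scipy.spatial.transform import Rotation as Ro
def to(s,p,yaw=None):
    """shift (mm, tool axes) and rz (deg) from state s to world point p, tool-y at yaw deg (mod 180)"""
    R=Ro.from_rotvec(s["ee_rot"]).as_matrix(); d=R.T@(np.array(p)-s["eef_pos"])
    y=np.degrees(np.arctan2(R[1,1],R[0,1])); out=d.round(1),"yaw",round(y,2)
    if yaw is not None: out+=("rz",round(-((yaw-y+90)%180-90),2))
    return out+("tilt",np.degrees(np.arccos(-R[2,2])).round(2),"eef",s["eef_pos"].round(1),"F",s["wrist_force"].round(2),"t",round(s["clock"],2),"grip",round(s["grip_width"]*85.4,1))
E
python3 -c "
from cell import *;from h import *
print(to(get_state(),(494.5,144.8,180),11.3))"
```

```text
(array([ 515.3, -721.4,   51.4]), 'yaw', np.float64(-73.34), 'rz', np.float64(-84.64), 'tilt', np.float64(0.08), 'eef', array([ 207.7, -694.2,  230.5]), 'F', array([-0.35, -0.18, -0.01]), 't', 0.1, 'grip', 85.4)validation failed for argument at $[0]...
```

```bash
python3 -m creep '[{"x":43,"y":-38,"z":-12,"rx":0,"ry":0,"rz":-5},{"x":86,"y":-77,"z":-25,"rx":0,"ry":0,"rz":-11},{"x":129,"y":-115,"z":-37,"rx":0,"ry":0,"rz":-17},{"x":172,"y":-154,"z":-50,"rx":0,"ry":0,"rz":-22},{"x":215,"y":-192,"z":-62,"rx":0,"ry":0,"rz":-28},{"x":258,"y":-231,"z":-75,"rx":0,"ry":0,"rz":-34},{"x":302,"y":-270,"z":-87,"rx":0,"ry":0,"rz":-39},{"x":345,"y":-308,"z":-100,"rx":0,"ry":0,"rz":-45}]' 60
python3 -c "
from cell import *;from h import *
print(to(get_state(),(494.5,144.8,180),11.3))"
```

```text
clock: 1.1
eef_pos: [450.6, -298.7, 331.5]
ee_rot: [-2.695, -1.614, 0.0]
wrist_force: [-0.1, -0.6, -1.0]
grip_width: 0.701
(array([ 411.8, -170.5,  151.5]), 'yaw', np.float64(-28.15), 'rz', np.float64(-39.45), 'tilt', np.float64(0.02), 'eef', array([ 450.6, -298.7,  331.5]), 'F', array([-0.12, -0.64, -0.96]), 't', 1.1, 'grip', 59.9)
```

```bash
python3 -m creep '[{"x":52,"y":-21,"z":15,"rx":0,"ry":0,"rz":-5},{"x":103,"y":-43,"z":30,"rx":0,"ry":0,"rz":-10},{"x":155,"y":-64,"z":50,"rx":0,"ry":0,"rz":-15},{"x":206,"y":-85,"z":70,"rx":0,"ry":0,"rz":-20},{"x":258,"y":-107,"z":90,"rx":0,"ry":0,"rz":-25},{"x":309,"y":-128,"z":110,"rx":0,"ry":0,"rz":-30},{"x":361,"y":-149,"z":130,"rx":0,"ry":0,"rz":-35},{"x":412,"y":-170.5,"z":151.5,"rx":0,"ry":0,"rz":-39.5}]' 60
python3 -m creep '[{"x":0,"y":0,"z":0,"rx":0,"ry":0,"rz":0}]' 60
python3 - <<'E'
from cell import *;from h import *
print(to(get_state(),(494.5,144.8,60),11.3))
d=get_image("side"); np.savez("side1.npz",**d)
K=np.array([[d["fx"],0,d["cx"]],[0,d["fy"],d["cy"]],[0,0,1]],float)
s=get_state();im=d["img"].copy()
cv2.imwrite("pics/s1.png",cv2.resize(im[100:320,120:400],None,fx=2.5,fy=2.5,interpolation=cv2.INTER_CUBIC))
E
```

```text
clock: 2.1
eef_pos: [495.7, 144.6, 179.0]
ee_rot: [1.992, 2.429, 0.0]
wrist_force: [0.7, 0.3, 0.9]
grip_width: 0.701
clock: 2.22
eef_pos: [494.7, 147.9, 178.4]
ee_rot: [-1.983, -2.433, -0.0]
wrist_force: [-1.3, -1.1, 0.0]
grip_width: 0.705
(array([ -3.3,  -0.6, 118.4]), 'yaw', np.float64(11.62), 'rz', np.float64(0.32), 'tilt', np.float64(0.17), 'eef', array([494.7, 147.9, 178.4]), 'F', array([-1.28, -1.06,  0.01]), 't', 2.23, 'grip', 60.2)
```

View pics/s1.png

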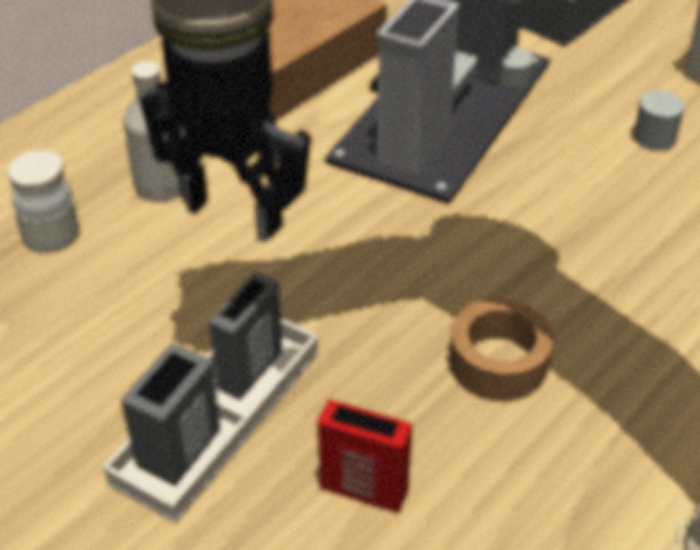

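The side view shows the hand over the slim cassette, jaws at crop (190,190) and (265,225) and the cassette top at (245,300). Next I descend and grip.

```bash
python3 -m creep '[{"x":0,"y":0,"z":0,"rx":0,"ry":0,"rz":0},{"x":0,"y":0,"z":30,"rx":0,"ry":0,"rz":0},{"x":0,"y":0,"z":60,"rx":0,"ry":0,"rz":0},{"x":0,"y":0,"z":85,"rx":0,"ry":0,"rz":0},{"x":0,"y":0,"z":105,"rx":0,"ry":0,"rz":0},{"x":0,"y":0,"z":115,"rx":0,"ry":0,"rz":0},{"x":0,"y":0,"z":121,"rx":0,"ry":0,"rz":0},{"x":0,"y":0,"z":121,"rx":0,"ry":0,"rz":0}]' 60
python3 -c "
from cell import *;from h import *
print(to(get_state(),(494.5,144.8,58),11.3))"
python3 -m creep '[{"x":0,"y":0,"z":0,"rx":0,"ry":0,"rz":0},{"x":0,"y":0,"z":0,"rx":0,"ry":0,"rz":0},{"x":0,"y":0,"z":0,"rx":0,"ry":0,"rz":0},{"x":0,"y":0,"z":0,"rx":0,"ry":0,"rz":0},{"x":0,"y":0,"z":0,"rx":0,"ry":0,"rz":0},{"x":0,"y":0,"z":0,"rx":0,"ry":0,"rz":0}]' 15 30
python3 -c "
from cell import *;from h import *
print(to(get_state(),(494.5,144.8,58),11.3))"
```

```text
clock: 3.28
eef_pos: [495.7, 142.7, 59.0]
ee_rot: [1.995, 2.426, 0.0]
wrist_force: [-0.4, -0.3, 0.4]
grip_width: 0.705
(array([ 2.3, -0.8,  1. ]), 'yaw', np.float64(11.13), 'rz', np.float64(-0.17), 'tilt', np.float64(0.02), 'eef', array([495.7, 142.7,  59. ]), 'F', array([-0.37, -0.26,  0.37]), 't', 3.27, 'grip', 60.2)
clock: 4.03
eef_pos: [495.8, 143.0, 59.2]
ee_rot: [1.995, 2.427, 0.001]
wrist_force: [0.0, 0.5, 5.5]
grip_width: 0.304
(array([ 2. , -0.9,  1.2]), 'yaw', np.float64(11.16), 'rz', np.float64(-0.14), 'tilt', np.float64(0.04), 'eef', array([495.8, 143. ,  59.2]), 'F', array([0.  , 0.48, 5.53]), 't', 4.03, 'grip', 25.9)
```

```bash
python3 -m creep '[{"x":0,"y":0,"z":-8,"rx":0,"ry":0,"rz":0},{"x":0,"y":0,"z":-25,"rx":0,"ry":0,"rz":0},{"x":0,"y":0,"z":-50,"rx":0,"ry":0,"rz":0},{"x":0,"y":0,"z":-85,"rx":0,"ry":0,"rz":0},{"x":0,"y":0,"z":-120,"rx":0,"ry":0,"rz":0},{"x":0,"y":0,"z":-155,"rx":0,"ry":0,"rz":0},{"x":0,"y":0,"z":-185,"rx":0,"ry":0,"rz":0},{"x":0,"y":0,"z":-200,"rx":0,"ry":0,"rz":0}]' 15 45
python3 -c "
from cell import *;from h import *
print(to(get_state(),(583.8,-195,260),13.2))"
```

```text
clock: 5.03
eef_pos: [495.6, 143.0, 260.4]
ee_rot: [1.994, 2.426, 0.002]
wrist_force: [-0.5, -0.4, -2.6]
grip_width: 0.297
(array([-348.7,   21.1,    0.4]), 'yaw', np.float64(11.15), 'rz', np.float64(-2.05), 'tilt', np.float64(0.09), 'eef', array([495.6, 143. , 260.4]), 'F', array([-0.49, -0.35, -2.6 ]), 't', 5.03, 'grip', 25.4)
```

```bash
python3 -m creep '[{"x":-30,"y":2,"z":0,"rx":0,"ry":0,"rz":0},{"x":-80,"y":5,"z":0,"rx":0,"ry":0,"rz":-0.5},{"x":-135,"y":8,"z":0,"rx":0,"ry":0,"rz":-1},{"x":-190,"y":12,"z":0,"rx":0,"ry":0,"rz":-1.5},{"x":-245,"y":15,"z":0,"rx":0,"ry":0,"rz":-2},{"x":-295,"y":18,"z":0,"rx":0,"ry":0,"rz":-2},{"x":-330,"y":20,"z":0,"rx":0,"ry":0,"rz":-2},{"x":-348.7,"y":21,"z":0,"rx":0,"ry":0,"rz":-2}]'
python3 -m creep '[{"x":0,"y":0,"z":0,"rx":0,"ry":0,"rz":0},{"x":0,"y":0,"z":0,"rx":0,"ry":0,"rz":0},{"x":0,"y":0,"z":0,"rx":0,"ry":0,"rz":0},{"x":0,"y":0,"z":0,"rx":0,"ry":0,"rz":0}]'
python3 - <<'E'
from cell import *;from h import *
print(to(get_state(),(583.8,-195,260),13.2))
for n in("top","side"):
    d=get_image(n); np.savez(n+"2.npz",**d)
    if n=="side": cv2.imwrite("pics/s2.png",cv2.resize(d["img"][20:200,210:390],None,fx=3.3,fy=3.3,interpolation=cv2.INTER_CUBIC))
E
```

```text
clock: 6.02
eef_pos: [583.2, -197.1, 257.8]
ee_rot: [-1.954, -2.458, 0.001]
wrist_force: [0.1, 0.3, -1.2]
grip_width: 0.301
clock: 6.52
eef_pos: [583.7, -194.0, 259.0]
ee_rot: [1.95, 2.463, 0.0]
wrist_force: [-0.2, 0.2, -1.5]
grip_width: 0.297
(array([-1. , -0.1, -1. ]), 'yaw', np.float64(13.25), 'rz', np.float64(0.05), 'tilt', np.float64(0.01), 'eef', array([ 583.7, -194. ,  259. ]), 'F', array([-0.2 ,  0.25, -1.55]), 't', 6.53, 'grip', 25.3)
```

View pics/s2.png

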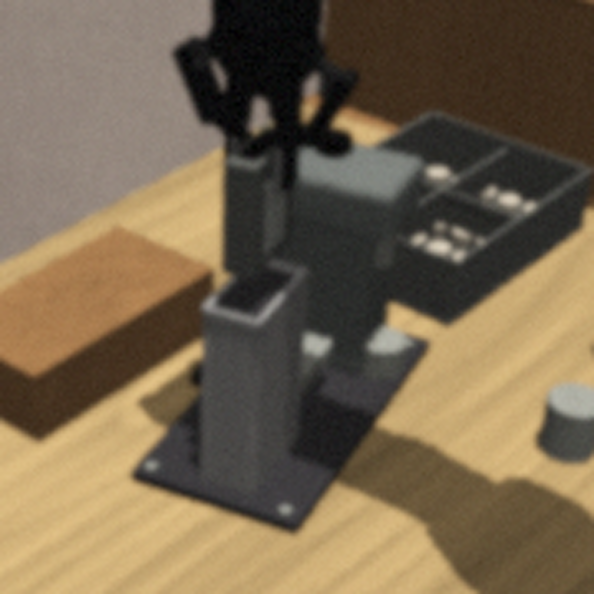

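The cassette hangs above the mouth (crop: cassette 250,210; mouth 255,290) and is held upright. I'll measure cassette against shaft from the face planes seen by the side camera.

```bash
python3 - <<'E'
from h import *
a=np.radians(13.2); ex=np.array([np.cos(a),np.sin(a)]); ey=np.array([-ex[1],ex[0]]); o=np.array([583.8,-195.])
def pk(v,lo,hi):  # densest 1mm-ish location
    h,e=np.histogram(v,np.arange(lo,hi,1.)); return list(zip(e[h>max(8,.25*h.max())].round(1),h[h>max(8,.25*h.max())]))
d=dict(np.load("side2.npz"));P,uv=cloud(d,(210,20,390,200))
q=np.c_[(P[:,:2]-o)@ex,(P[:,:2]-o)@ey,P[:,2]]
def line(nm,sel,ax):
    Q=q[sel]; o_=1-ax
    for _ in range(4):
        c=np.polyfit(Q[:,o_],Q[:,ax],1); r=Q[:,ax]-np.polyval(c,Q[:,o_]); Q=Q[abs(r)<2.5*max(.4,np.median(abs(r)))]
    print(nm,len(Q),"pos med",np.median(Q[:,ax]).round(2),"slope deg",np.degrees(np.arctan(c[0])).round(2),"other range",Q[:,o_].min().round(1),Q[:,o_].max().round(1))
X,Y,Z=q.T
line("cass +y face",(Z>212)&(Z<240)&(abs(X)<11)&(Y>20)&(Y<50),1)
line("cass front",(Z>212)&(Z<240)&(abs(Y)<28)&(X<-5)&(X>-30),0)
line("shaft +y",(Z>60)&(Z<150)&(abs(X)<20)&(Y>30)&(Y<55),1)
line("shaft front",(Z>60)&(Z<150)&(abs(Y)<35)&(X<-10)&(X>-40),0)
c=(Z>185)&(Z<300)&(abs(X)<20)&(Y>20)&(Y<45); print("cass +y end zmin,zmax",np.percentile(Z[c],[1,3,97,99]).round(1))
# vertical tilt of cassette faces
m=(Z>206)&(Z<285)&(abs(X)<10)&(Y>28)&(Y<44); print("dy/dz",np.polyfit(Z[m],Y[m],1).round(4))
m=(Z>208)&(Z<235)&(abs(Y)<25)&(X<-8)&(X>-22); print("dx/dz",np.polyfit(Z[m],X[m],1).round(4))
# top view: rim edges
d=dict(np.load("top0.npz"));P,uv=cloud(d,(350,95,430,160)); q=np.c_[(P[:,:2]-o)@ex,(P[:,:2]-o)@ey,P[:,2]]; X,Y,Z=q.T
m=(Z>163)&(Z<185)
print("rim top x", np.percentile(X[m&(abs(Y)<30)],[0.5,2,98,99.5]).round(1),"y",np.percentile(Y[m&(abs(X)<18)],[0.5,2,98,99.5]).round(1))
for lo in(-20,-10,0,10): k=m&(X>lo)&(X<lo+10); print(lo,Y[k].min().round(1),Y[k].max().round(1),end=' ; ')
for lo in range(-40,40,16): k=m&(Y>lo)&(Y<lo+16); print(lo,X[k].min().round(1),X[k].max().round(1),end=' | ')
E
```

```text
cass +y face 73 pos med 37.7 slope deg -5.96 other range -10.7 10.7
cass front 97 pos med -15.08 slope deg 0.3 other range -28.0 27.9
shaft +y 352 pos med 41.56 slope deg -0.21 other range -20.0 19.9
shaft front 262 pos med -25.09 slope deg 0.3 other range -34.8 34.2
cass +y end zmin,zmax [205.1 206.8 293.9 294.4]
dy/dz [-3.00000e-03  3.78804e+01]
dx/dz [ -0.0127 -12.3558]
rim top x [-24.2 -23.6  22.9  23.7] y [-44.4 -42.8  44.5  45.4]
-20 -45.0 45.3 ; -10 -44.3 45.8 ; 0 -44.3 45.4 ; 10 -45.9 45.7 ; -40 -23.9 24.4 | -24 -23.7 23.9 | -8 -24.1 23.5 | 8 -24.2 24.4 | 24 -24.3 24.1 |
```

```bash
python3 -m creep '[{"x":-1.6,"y":-1.7,"z":3,"rx":0,"ry":0,"rz":0},{"x":-3.2,"y":-3.5,"z":10,"rx":0,"ry":0,"rz":0},{"x":-3.2,"y":-3.5,"z":17,"rx":0,"ry":0,"rz":0},{"x":-3.2,"y":-3.5,"z":22,"rx":0,"ry":0,"rz":0},{"x":-3.2,"y":-3.5,"z":24,"rx":0,"ry":0,"rz":0},{"x":-3.2,"y":-3.5,"z":24,"rx":0,"ry":0,"rz":0},{"x":-3.2,"y":-3.5,"z":24,"rx":0,"ry":0,"rz":0},{"x":-3.2,"y":-3.5,"z":24,"rx":0,"ry":0,"rz":0}]'
python3 - <<'E'
from cell import *;from h import *
print(to(get_state(),(583.8,-195,260),13.2))
c=[]
for n in("top","side"):
    d=get_image(n); np.savez(n+"3.npz",**d)
    b=(340,60,430,160) if n=="top" else (255,50,335,140)
    c.append(cv2.resize(d["img"][b[1]:b[3],b[0]:b[2]],(400,int(400*(b[3]-b[1])/(b[2]-b[0]))),interpolation=cv2.INTER_CUBIC))
h=min(i.shape[0] for i in c); cv2.imwrite("pics/s3.png",np.hstack([i[:h] for i in c]))
a=np.radians(13.2); ex=np.array([np.cos(a),np.sin(a)]); ey=np.array([-ex[1],ex[0]]); o=np.array([583.8,-195.])
P,uv=cloud(d,(210,20,390,200)); q=np.c_[(P[:,:2]-o)@ex,(P[:,:2]-o)@ey,P[:,2]];X,Y,Z=q.T
m=(Z>190)&(Z<260)&(X>-14)&(X<5)&(Y>25)&(Y<42); print("cass +y",m.sum(),np.median(Y[m]).round(2),np.percentile(Y[m],[10,90]).round(1))
m=(Z>60)&(Z<150)&(X>-20)&(X<20)&(Y>35)&(Y<50); print("shaft +y",np.median(Y[m]).round(2))
m=(Z>190)&(Z<215)&(abs(Y)<26)&(X<-8)&(X>-30); print("cass front",m.sum(),np.median(X[m]).round(2))
m=(Z>60)&(Z<150)&(abs(Y)<30)&(X<-18)&(X>-32); print("shaft front",np.median(X[m]).round(2))
E
```

```text
clock: 7.62
eef_pos: [581.1, -199.0, 235.0]
ee_rot: [1.952, 2.461, 0.0]
wrist_force: [-0.5, -1.0, -1.5]
grip_width: 0.296
(array([  3.3,   3.6, -25. ]), 'yaw', np.float64(13.16), 'rz', np.float64(-0.04), 'tilt', np.float64(0.02), 'eef', array([ 581.1, -199. ,  235. ]), 'F', array([-0.48, -0.96, -1.52]), 't', 7.62, 'grip', 25.3)
cass +y 187 33.03 [31.  35.1]
shaft +y 41.43
cass front 72 -19.03
shaft front -25.08
```

View pics/s3.png

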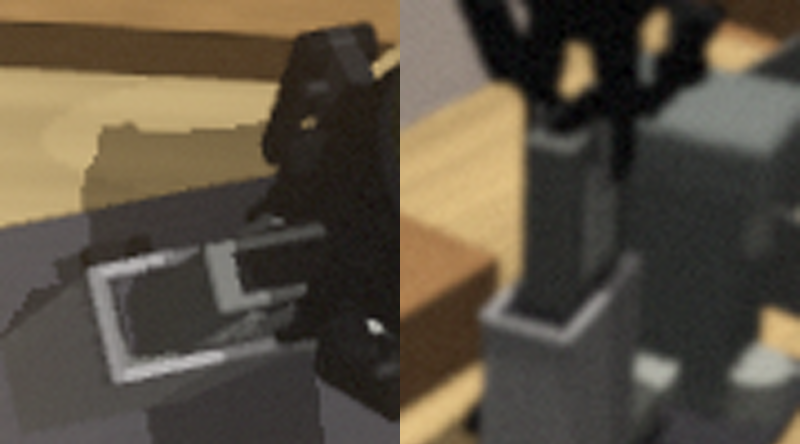

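```bash
python3 - <<'E'
from h import *
a=np.radians(13.2); ex=np.array([np.cos(a),np.sin(a)]); ey=np.array([-ex[1],ex[0]]); o=np.array([583.8,-195.])
d=dict(np.load("top3.npz")); P,uv=cloud(d,(340,60,430,160)); q=np.c_[(P[:,:2]-o)@ex,(P[:,:2]-o)@ey,P[:,2]];X,Y,Z=q.T
m=(Z>262)&(Z<276)&(abs(X+4)<16)&(Y>0)&(Y<50)
for lo in range(-18,12,4):
    k=m&(X>=lo)&(X<lo+4)
    if k.sum(): print(lo,k.sum(),"cass ymax",Y[k].max().round(1),"z",np.median(Z[k]).round(1))
k=m&(Y>10); print("x range",X[k].min().round(1),X[k].max().round(1))
m=(Z>165)&(Z<185)&(abs(X)<20)&(Y>0); print("rim ymax",[Y[m&(X>=l)&(X<l+8)].max().round(1) for l in(-20,-12,-4,4,12)])
E
```

```text
-18 48 cass ymax 34.2 z 267.8
-14 57 cass ymax 35.2 z 268.7
-10 58 cass ymax 34.9 z 268.8
-6 55 cass ymax 35.2 z 268.7
-2 58 cass ymax 36.0 z 268.5
2 56 cass ymax 35.2 z 268.3
6 44 cass ymax 34.0 z 268.1
10 9 cass ymax 8.0 z 271.6
x range -17.7 9.4
rim ymax [np.float64(45.4), np.float64(46.0), np.float64(45.4), np.float64(45.4), np.float64(45.6)]
```

Top camera gives a y error of about 0, side camera −0.9; x is about −4.3 as intended. I'll nudge +0.5 in y and insert gently.

```bash
python3 -m creep '[{"x":0.5,"y":0,"z":2,"rx":0,"ry":0,"rz":0},{"x":0.5,"y":0,"z":4,"rx":0,"ry":0,"rz":0},{"x":0.5,"y":0,"z":6,"rx":0,"ry":0,"rz":0},{"x":0.5,"y":0,"z":8,"rx":0,"ry":0,"rz":0},{"x":0.5,"y":0,"z":10,"rx":0,"ry":0,"rz":0},{"x":0.5,"y":0,"z":12,"rx":0,"ry":0,"rz":0}]'
python3 -m creep '[{"x":0,"y":0,"z":1,"rx":0,"ry":0,"rz":0},{"x":0,"y":0,"z":2,"rx":0,"ry":0,"rz":0},{"x":0,"y":0,"z":3,"rx":0,"ry":0,"rz":0},{"x":0,"y":0,"z":4,"rx":0,"ry":0,"rz":0},{"x":0,"y":0,"z":4,"rx":0,"ry":0,"rz":0}]'
```

```text
clock: 8.48
eef_pos: [581.1, -198.4, 223.2]
ee_rot: [1.952, 2.461, 0.0]
wrist_force: [-2.2, 0.8, 5.8]
grip_width: 0.3
clock: 9.1
eef_pos: [581.4, -198.5, 219.6]
ee_rot: [1.951, 2.46, 0.001]
wrist_force: [-0.5, -0.4, 6.5]
grip_width: 0.299
```

```bash
python3 -m creep '[{"x":0,"y":0,"z":1.5,"rx":0,"ry":0,"rz":0},{"x":0,"y":0,"z":3,"rx":0,"ry":0,"rz":0},{"x":0,"y":0,"z":4.5,"rx":0,"ry":0,"rz":0},{"x":0,"y":0,"z":6,"rx":0,"ry":0,"rz":0},{"x":0,"y":0,"z":6,"rx":0,"ry":0,"rz":0}]'
python3 -m creep '[{"x":0,"y":0,"z":1.5,"rx":0,"ry":0,"rz":0},{"x":0,"y":0,"z":3,"rx":0,"ry":0,"rz":0},{"x":0,"y":0,"z":4.5,"rx":0,"ry":0,"rz":0},{"x":0,"y":0,"z":6,"rx":0,"ry":0,"rz":0},{"x":0,"y":0,"z":8,"rx":0,"ry":0,"rz":0},{"x":0,"y":0,"z":8,"rx":0,"ry":0,"rz":0}]'
```

```text
clock: 9.72
eef_pos: [580.5, -198.8, 212.8]
ee_rot: [-1.952, -2.461, 0.001]
wrist_force: [-2.9, -1.5, 3.4]
grip_width: 0.297
clock: 10.48
eef_pos: [580.5, -198.5, 204.3]
ee_rot: [-1.952, -2.461, 0.001]
wrist_force: [-4.0, -1.4, 1.4]
grip_width: 0.3
```

```bash
python3 -m creep '[{"x":0,"y":0,"z":2,"rx":0,"ry":0,"rz":0},{"x":0,"y":0,"z":4,"rx":0,"ry":0,"rz":0},{"x":0,"y":0,"z":6,"rx":0,"ry":0,"rz":0},{"x":0,"y":0,"z":8,"rx":0,"ry":0,"rz":0},{"x":0,"y":0,"z":10,"rx":0,"ry":0,"rz":0},{"x":0,"y":0,"z":10,"rx":0,"ry":0,"rz":0}]'
python3 -m creep '[{"x":0,"y":0,"z":2,"rx":0,"ry":0,"rz":0},{"x":0,"y":0,"z":4,"rx":0,"ry":0,"rz":0},{"x":0,"y":0,"z":6,"rx":0,"ry":0,"rz":0},{"x":0,"y":0,"z":8,"rx":0,"ry":0,"rz":0},{"x":0,"y":0,"z":10,"rx":0,"ry":0,"rz":0},{"x":0,"y":0,"z":11,"rx":0,"ry":0,"rz":0},{"x":0,"y":0,"z":11,"rx":0,"ry":0,"rz":0}]'
```

```text
clock: 11.22
eef_pos: [580.2, -198.6, 194.2]
ee_rot: [-1.951, -2.46, 0.001]
wrist_force: [-3.7, -1.4, -0.2]
grip_width: 0.3
clock: 12.1
eef_pos: [580.7, -198.5, 183.6]
ee_rot: [-1.952, -2.461, 0.0]
wrist_force: [-3.3, -1.0, -1.2]
grip_width: 0.296
```

Inserted with low forces. Now I release, back off upward, and shut the fingers with a 90° turn.

```bash
python3 -m creep '[{"x":0,"y":0,"z":0,"rx":0,"ry":0,"rz":0},{"x":0,"y":0,"z":0,"rx":0,"ry":0,"rz":0},{"x":0,"y":0,"z":0,"rx":0,"ry":0,"rz":0},{"x":0,"y":0,"z":-5,"rx":0,"ry":0,"rz":0},{"x":0,"y":0,"z":-20,"rx":0,"ry":0,"rz":0},{"x":0,"y":0,"z":-40,"rx":0,"ry":0,"rz":0},{"x":0,"y":0,"z":-65,"rx":0,"ry":0,"rz":0},{"x":0,"y":0,"z":-75,"rx":0,"ry":0,"rz":0}]' 50
python3 - <<'E'
from cell import *;from h import *
s=get_state();print(to(s,(583.8,-195,260),103.2),s["joint_positions"].round(2))
a=np.radians(13.2); ex=np.array([np.cos(a),np.sin(a)]); ey=np.array([-ex[1],ex[0]]); o=np.array([583.8,-195.])
d=get_image("side"); P,uv=cloud(d,(210,20,390,200)); q=np.c_[(P[:,:2]-o)@ex,(P[:,:2]-o)@ey,P[:,2]];X,Y,Z=q.T
m=(Z>185)&(Z<205)&(X>-16)&(X<3)&(Y>25)&(Y<42); print("cass +y",m.sum(),np.median(Y[m]).round(2))
m=(Z>185)&(Z<205)&(abs(Y)<26)&(X<-8)&(X>-30); print("cass front",m.sum(),np.median(X[m]).round(2))
m=(Z>180)&(Z<230)&(abs(X+5)<25)&(abs(Y)<42); print("top z",np.percentile(Z[m],[50,90,95,99]).round(1))
cv2.imwrite("pics/s4.png",cv2.resize(d["img"][40:150,240:360],None,fx=5,fy=5,interpolation=cv2.INTER_CUBIC))
E
```

```text
clock: 13.1
eef_pos: [581.7, -198.5, 261.1]
ee_rot: [1.951, 2.459, 0.002]
wrist_force: [0.1, 0.5, -0.1]
grip_width: 0.59
(array([2.9, 2.9, 1.1]), 'yaw', np.float64(13.16), 'rz', np.float64(89.96), 'tilt', np.float64(0.17), 'eef', array([ 581.7, -198.5,  261.1]), 'F', array([ 0.06,  0.52, -0.13]), 't', 13.1, 'grip', 50.4) [ 0.59  0.48 -0.52  1.81  0.29  0.93  0.18]
cass +y 53 34.31
cass front 60 -20.34
top z [209.1 219.1 219.6 220.3]
```

View pics/s4.png

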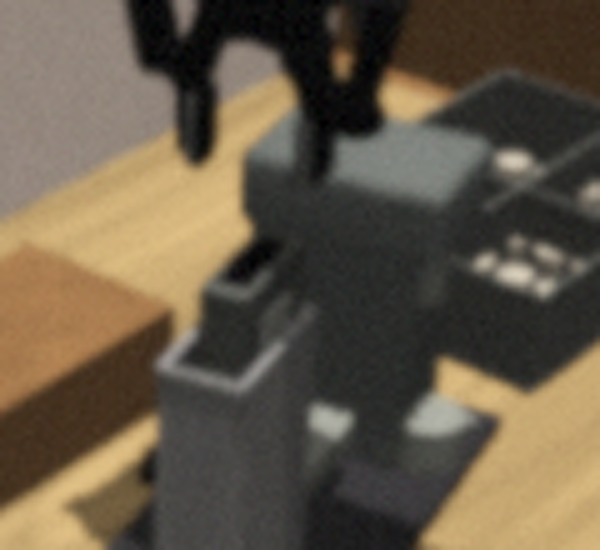

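The cassette stands upright in the mouth, held by the flap (crop 240,300; rim 235,360; fingers clear above at 195,150 and 320,170).

```bash
python3 -m creep '[{"x":0,"y":0,"z":-5,"rx":0,"ry":0,"rz":10},{"x":0,"y":0,"z":-5,"rx":0,"ry":0,"rz":20},{"x":0,"y":0,"z":-5,"rx":0,"ry":0,"rz":30},{"x":0,"y":0,"z":-5,"rx":0,"ry":0,"rz":40},{"x":0,"y":0,"z":-5,"rx":0,"ry":0,"rz":50},{"x":0,"y":0,"z":-5,"rx":0,"ry":0,"rz":60},{"x":0,"y":0,"z":-5,"rx":0,"ry":0,"rz":70},{"x":0,"y":0,"z":-5,"rx":0,"ry":0,"rz":80}]' 0 30
python3 -m creep '[{"x":0,"y":0,"z":0,"rx":0,"ry":0,"rz":10},{"x":0,"y":0,"z":0,"rx":0,"ry":0,"rz":10},{"x":0,"y":0,"z":0,"rx":0,"ry":0,"rz":10},{"x":0,"y":0,"z":0,"rx":0,"ry":0,"rz":10}]'
python3 - <<'E'
from cell import *;from h import *
s=get_state();print(to(s,(579.5,-196.5,225),103.2),s["joint_positions"].round(2))
d=get_image("side")
cv2.imwrite("pics/s5.png",cv2.resize(d["img"][10:150,220:380],None,fx=4,fy=4,interpolation=cv2.INTER_CUBIC))
P,uv=cloud(d,(210,0,390,200)); R=Ro.from_rotvec(s["ee_rot"]).as_matrix(); q=(P-s["eef_pos"])@R
for z in range(-90,6,10):
    m=(abs(q[:,2]-z)<5)&(abs(q[:,0])<60)&(abs(q[:,1])<70); 
    if m.sum()>3: print(z,m.sum(),"x",np.percentile(q[m,0],[2,98]).round(0),"y",np.percentile(q[m,1],[2,98]).round(0))
E
```

```text
clock: 14.15
eef_pos: [580.6, -198.4, 263.2]
ee_rot: [-3.079, -0.622, 0.001]
wrist_force: [0.3, 0.7, 0.3]
grip_width: 0.002
clock: 14.65
eef_pos: [580.8, -198.5, 263.6]
ee_rot: [-3.12, -0.363, 0.0]
wrist_force: [-0.5, -0.6, -0.7]
grip_width: -0.001
(array([-0.8, -2.3, 38.6]), 'yaw', np.float64(-76.72), 'rz', np.float64(0.08), 'tilt', np.float64(0.02), 'eef', array([ 580.8, -198.5,  263.6]), 'F', array([-0.52, -0.59, -0.7 ]), 't', 14.65, 'grip', -0.1) [ 0.31  0.43 -0.11  1.82  0.06  0.89 -1.16]
-90 146 x [-19.   9.] y [-63.  56.]
-80 105 x [-19.   7.] y [-61.  53.]
-70 85 x [-19.   9.] y [-52.  48.]
-60 74 x [-18.   9.] y [-43.  38.]
-50 70 x [-15.   8.] y [-34.  29.]
-40 29 x [-15.   5.] y [-16.  18.]
-30 41 x [-13.   6.] y [-16.   5.]
-20 38 x [-14.   5.] y [-15.   5.]
-10 42 x [-14.   5.] y [-15.   6.]
0 15 x [-13.   7.] y [-8.  0.]
```

View pics/s5.png

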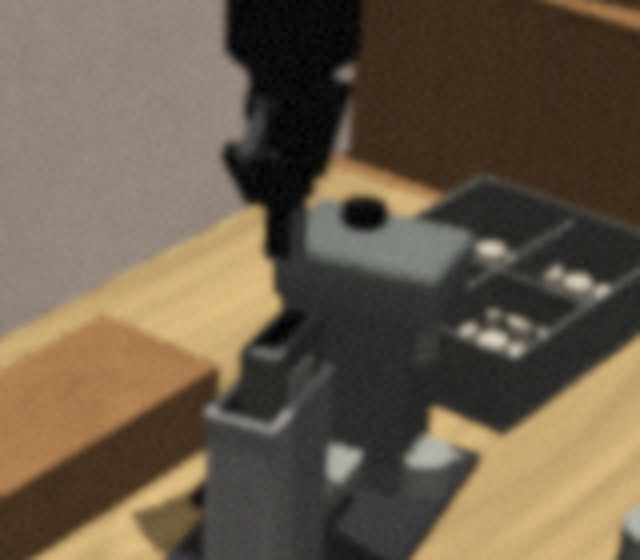

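The shut hand points down above the cassette (tip at crop 285,255, cassette top 275,335). Its linkage is about ±32 mm wide 50 mm above the tip, so it just fits along the shaft's y. I descend and feel.

```bash
python3 -m creep '[{"x":-0.8,"y":-2,"z":8,"rx":0,"ry":0,"rz":0},{"x":-0.8,"y":-2,"z":20,"rx":0,"ry":0,"rz":0},{"x":-0.8,"y":-2,"z":30,"rx":0,"ry":0,"rz":0},{"x":-0.8,"y":-2,"z":36,"rx":0,"ry":0,"rz":0},{"x":-0.8,"y":-2,"z":38,"rx":0,"ry":0,"rz":0},{"x":-0.8,"y":-2,"z":40,"rx":0,"ry":0,"rz":0},{"x":-0.8,"y":-2,"z":40,"rx":0,"ry":0,"rz":0}]'
python3 -m creep '[{"x":0,"y":0,"z":1,"rx":0,"ry":0,"rz":0},{"x":0,"y":0,"z":2,"rx":0,"ry":0,"rz":0},{"x":0,"y":0,"z":3,"rx":0,"ry":0,"rz":0},{"x":0,"y":0,"z":4,"rx":0,"ry":0,"rz":0},{"x":0,"y":0,"z":5,"rx":0,"ry":0,"rz":0},{"x":0,"y":0,"z":6,"rx":0,"ry":0,"rz":0},{"x":0,"y":0,"z":7,"rx":0,"ry":0,"rz":0},{"x":0,"y":0,"z":8,"rx":0,"ry":0,"rz":0}]'
python3 -m creep '[{"x":0,"y":0,"z":1.5,"rx":0,"ry":0,"rz":0},{"x":0,"y":0,"z":3,"rx":0,"ry":0,"rz":0},{"x":0,"y":0,"z":4.5,"rx":0,"ry":0,"rz":0},{"x":0,"y":0,"z":6,"rx":0,"ry":0,"rz":0},{"x":0,"y":0,"z":7.5,"rx":0,"ry":0,"rz":0},{"x":0,"y":0,"z":9,"rx":0,"ry":0,"rz":0}]'
```

```text
clock: 15.58
eef_pos: [579.7, -196.7, 223.9]
ee_rot: [3.121, 0.36, 0.0]
wrist_force: [0.2, 0.2, 0.2]
grip_width: -0.005
clock: 16.58
eef_pos: [579.7, -196.7, 215.8]
ee_rot: [3.121, 0.36, 0.0]
wrist_force: [0.1, 0.2, 2.2]
grip_width: 0.005
clock: 17.32
eef_pos: [579.6, -196.7, 206.6]
ee_rot: [3.121, 0.36, -0.0]
wrist_force: [-0.8, 0.5, 1.9]
grip_width: -0.002
```

```bash
python3 -m creep '[{"x":0,"y":0,"z":1.5,"rx":0,"ry":0,"rz":0},{"x":0,"y":0,"z":3,"rx":0,"ry":0,"rz":0},{"x":0,"y":0,"z":4.5,"rx":0,"ry":0,"rz":0},{"x":0,"y":0,"z":6,"rx":0,"ry":0,"rz":0},{"x":0,"y":0,"z":7.5,"rx":0,"ry":0,"rz":0},{"x":0,"y":0,"z":9,"rx":0,"ry":0,"rz":0},{"x":0,"y":0,"z":10.5,"rx":0,"ry":0,"rz":0},{"x":0,"y":0,"z":12,"rx":0,"ry":0,"rz":0}]'
python3 -m creep '[{"x":0,"y":0,"z":1.5,"rx":0,"ry":0,"rz":0},{"x":0,"y":0,"z":3,"rx":0,"ry":0,"rz":0},{"x":0,"y":0,"z":4.5,"rx":0,"ry":0,"rz":0},{"x":0,"y":0,"z":6,"rx":0,"ry":0,"rz":0}]'
python3 -m creep '[{"x":0,"y":0,"z":1.5,"rx":0,"ry":0,"rz":0},{"x":0,"y":0,"z":3,"rx":0,"ry":0,"rz":0},{"x":0,"y":0,"z":4.5,"rx":0,"ry":0,"rz":0},{"x":0,"y":0,"z":6,"rx":0,"ry":0,"rz":0}]'
python3 -m creep '[{"x":0,"y":0,"z":1.5,"rx":0,"ry":0,"rz":0},{"x":0,"y":0,"z":3,"rx":0,"ry":0,"rz":0},{"x":0,"y":0,"z":4.5,"rx":0,"ry":0,"rz":0},{"x":0,"y":0,"z":6,"rx":0,"ry":0,"rz":0}]'
```

```text
clock: 18.32
eef_pos: [579.6, -196.7, 194.6]
ee_rot: [-3.121, -0.36, 0.0]
wrist_force: [-0.4, -0.5, 1.2]
grip_width: -0.004
clock: 18.82
eef_pos: [579.6, -196.7, 188.6]
ee_rot: [-3.121, -0.36, 0.0]
wrist_force: [-1.1, -0.2, 1.1]
grip_width: 0.001
clock: 19.32
eef_pos: [579.8, -196.8, 183.0]
ee_rot: [3.121, 0.36, 0.001]
wrist_force: [-1.9, -0.9, 9.3]
grip_width: 0.002
clock: 19.82
eef_pos: [580.0, -196.8, 177.4]
ee_rot: [3.12, 0.36, 0.002]
wrist_force: [-0.7, -0.4, 8.0]
grip_width: -0.0
```

```bash
for i in 1; do python3 -m creep '[{"x":0,"y":0,"z":1.5,"rx":0,"ry":0,"rz":0},{"x":0,"y":0,"z":3,"rx":0,"ry":0,"rz":0},{"x":0,"y":0,"z":4.5,"rx":0,"ry":0,"rz":0},{"x":0,"y":0,"z":6,"rx":0,"ry":0,"rz":0}]'; done
python3 -m creep '[{"x":0,"y":0,"z":1.5,"rx":0,"ry":0,"rz":0},{"x":0,"y":0,"z":3,"rx":0,"ry":0,"rz":0},{"x":0,"y":0,"z":4.5,"rx":0,"ry":0,"rz":0},{"x":0,"y":0,"z":6,"rx":0,"ry":0,"rz":0}]'
python3 -m creep '[{"x":0,"y":0,"z":1.5,"rx":0,"ry":0,"rz":0},{"x":0,"y":0,"z":3,"rx":0,"ry":0,"rz":0},{"x":0,"y":0,"z":4.5,"rx":0,"ry":0,"rz":0},{"x":0,"y":0,"z":6,"rx":0,"ry":0,"rz":0}]'
python3 -m creep '[{"x":0,"y":0,"z":1.5,"rx":0,"ry":0,"rz":0},{"x":0,"y":0,"z":3,"rx":0,"ry":0,"rz":0},{"x":0,"y":0,"z":4.5,"rx":0,"ry":0,"rz":0},{"x":0,"y":0,"z":6,"rx":0,"ry":0,"rz":0}]'
python3 -m creep '[{"x":0,"y":0,"z":1.5,"rx":0,"ry":0,"rz":0},{"x":0,"y":0,"z":3,"rx":0,"ry":0,"rz":0},{"x":0,"y":0,"z":4.5,"rx":0,"ry":0,"rz":0},{"x":0,"y":0,"z":6,"rx":0,"ry":0,"rz":0}]'
python3 -m creep '[{"x":0,"y":0,"z":1.5,"rx":0,"ry":0,"rz":0},{"x":0,"y":0,"z":3,"rx":0,"ry":0,"rz":0},{"x":0,"y":0,"z":4.5,"rx":0,"ry":0,"rz":0},{"x":0,"y":0,"z":5,"rx":0,"ry":0,"rz":0}]'
```

```text
clock: 20.32
eef_pos: [579.8, -196.8, 171.1]
ee_rot: [3.121, 0.36, 0.001]
wrist_force: [-1.8, -0.3, 5.9]
grip_width: -0.005
clock: 20.82
eef_pos: [579.7, -196.8, 165.0]
ee_rot: [3.121, 0.36, 0.0]
wrist_force: [-1.8, 0.9, 5.2]
grip_width: 0.002
clock: 21.32
eef_pos: [579.7, -196.9, 159.0]
ee_rot: [3.121, 0.36, 0.0]
wrist_force: [-2.5, -0.4, 5.9]
grip_width: -0.002
clock: 21.82
eef_pos: [579.6, -196.8, 153.0]
ee_rot: [3.121, 0.36, 0.0]
wrist_force: [-2.5, 0.3, 5.8]
grip_width: -0.006
clock: 22.32
eef_pos: [579.6, -196.8, 147.0]
ee_rot: [3.121, 0.36, 0.0]
wrist_force: [-1.9, -0.5, 5.5]
grip_width: 0.001
clock: 22.82
eef_pos: [579.7, -196.8, 142.0]
ee_rot: [3.121, 0.36, 0.0]
wrist_force: [-2.4, -0.3, 4.7]
grip_width: 0.002
```

Steady sliding force is about 5.5 N. I continue in 1 mm steps, watching for the plate.

```bash
python3 -m creep '[{"x":0,"y":0,"z":0.5,"rx":0,"ry":0,"rz":0},{"x":0,"y":0,"z":1,"rx":0,"ry":0,"rz":0},{"x":0,"y":0,"z":1.5,"rx":0,"ry":0,"rz":0}]' | grep -E 'eef|wrist'
python3 -m creep '[{"x":0,"y":0,"z":0.5,"rx":0,"ry":0,"rz":0},{"x":0,"y":0,"z":1,"rx":0,"ry":0,"rz":0},{"x":0,"y":0,"z":1.5,"rx":0,"ry":0,"rz":0}]' | grep -E 'eef|wrist'
python3 -m creep '[{"x":0,"y":0,"z":0.5,"rx":0,"ry":0,"rz":0},{"x":0,"y":0,"z":1,"rx":0,"ry":0,"rz":0},{"x":0,"y":0,"z":1.5,"rx":0,"ry":0,"rz":0}]' | grep -E 'eef|wrist'
python3 -m creep '[{"x":0,"y":0,"z":0.5,"rx":0,"ry":0,"rz":0},{"x":0,"y":0,"z":1,"rx":0,"ry":0,"rz":0},{"x":0,"y":0,"z":1.5,"rx":0,"ry":0,"rz":0}]' | grep -E 'eef|wrist'
```

```text
eef_pos: [579.6, -196.8, 140.5]
wrist_force: [-2.4, -0.3, 4.7]
eef_pos: [579.6, -196.8, 138.9]
wrist_force: [-2.7, -0.3, 6.7]
eef_pos: [579.6, -196.8, 137.4]
wrist_force: [-1.4, -0.8, 6.1]
eef_pos: [579.6, -196.8, 135.9]
wrist_force: [-2.1, -0.2, 6.2]
```

```bash
python3 -m creep '[{"x":0,"y":0,"z":0.5,"rx":0,"ry":0,"rz":0},{"x":0,"y":0,"z":1,"rx":0,"ry":0,"rz":0}]' | grep -E 'eef|wrist'
python3 -m creep '[{"x":0,"y":0,"z":0.5,"rx":0,"ry":0,"rz":0},{"x":0,"y":0,"z":1,"rx":0,"ry":0,"rz":0}]' | grep -E 'eef|wrist'
python3 -m creep '[{"x":0,"y":0,"z":0.5,"rx":0,"ry":0,"rz":0},{"x":0,"y":0,"z":1,"rx":0,"ry":0,"rz":0}]' | grep -E 'eef|wrist'
```

```text
eef_pos: [579.6, -196.8, 134.9]
wrist_force: [-1.9, 0.4, 4.9]
eef_pos: [579.6, -196.8, 133.9]
wrist_force: [-2.1, 0.3, 5.5]
eef_pos: [579.6, -196.8, 133.0]
wrist_force: [-2.6, 0.3, 6.7]
```

```bash
python3 -m creep '[{"x":0,"y":0,"z":0.5,"rx":0,"ry":0,"rz":0},{"x":0,"y":0,"z":1,"rx":0,"ry":0,"rz":0}]' | grep -E 'eef|wrist'
python3 -m creep '[{"x":0,"y":0,"z":0.5,"rx":0,"ry":0,"rz":0},{"x":0,"y":0,"z":1,"rx":0,"ry":0,"rz":0}]' | grep -E 'eef|wrist'
```

```text
eef_pos: [579.6, -196.8, 132.0]
wrist_force: [-3.2, -0.6, 8.4]
eef_pos: [579.6, -196.8, 131.1]
wrist_force: [-2.8, 0.5, 8.7]
```

The plate is felt from about z=134 (≈41 mm below the rim). I continue in 1 mm steps.

```bash
python3 -m creep '[{"x":0,"y":0,"z":0.5,"rx":0,"ry":0,"rz":0},{"x":0,"y":0,"z":1,"rx":0,"ry":0,"rz":0}]' | grep -E 'eef|wrist'
python3 -m creep '[{"x":0,"y":0,"z":0,"rx":0,"ry":0,"rz":0}]' | grep -E 'eef|wrist'
python3 -c "
from cell import *
print(get_state()['eef_pos'],get_state()['wrist_force'])"
```

```text
eef_pos: [579.6, -196.8, 130.2]
wrist_force: [-1.3, 0.3, 9.1]
eef_pos: [579.6, -196.8, 130.1]
wrist_force: [-2.6, 0.7, 7.9]
[ 579.60074042 -196.78518635  130.13810085] [-2.58459099  0.70543289  7.94747168]
```

```bash
python3 -m creep '[{"x":0,"y":0,"z":0.5,"rx":0,"ry":0,"rz":0},{"x":0,"y":0,"z":1,"rx":0,"ry":0,"rz":0}]' | grep -E 'eef|wrist'
python3 -m creep '[{"x":0,"y":0,"z":0.3,"rx":0,"ry":0,"rz":0},{"x":0,"y":0,"z":0.6,"rx":0,"ry":0,"rz":0}]' | grep -E 'eef|wrist'
```

```text
eef_pos: [579.6, -196.8, 129.3]
wrist_force: [-2.2, 0.3, 9.6]
eef_pos: [579.6, -196.8, 128.7]
wrist_force: [-4.1, 0.0, 9.9]
```

```bash
python3 -m creep '[{"x":0,"y":0,"z":0.3,"rx":0,"ry":0,"rz":0},{"x":0,"y":0,"z":0.3,"rx":0,"ry":0,"rz":0}]' | grep -E 'eef|wrist'
python3 -m creep '[{"x":0,"y":0,"z":0.3,"rx":0,"ry":0,"rz":0},{"x":0,"y":0,"z":0.3,"rx":0,"ry":0,"rz":0}]' | grep -E 'eef|wrist'
```

```text
eef_pos: [579.6, -196.8, 128.4]
wrist_force: [-3.7, 0.9, 9.5]
eef_pos: [579.6, -196.8, 128.1]
wrist_force: [-4.0, -0.3, 10.2]
```

```bash
python3 -m creep '[{"x":0,"y":0,"z":0,"rx":0,"ry":0,"rz":0},{"x":0,"y":0,"z":0,"rx":0,"ry":0,"rz":0}]' | grep -E 'eef|wrist'
python3 -m creep '[{"x":0,"y":0,"z":-0.4,"rx":0,"ry":0,"rz":0},{"x":0,"y":0,"z":-0.4,"rx":0,"ry":0,"rz":0}]' | grep -E 'eef|wrist'
python3 -m creep '[{"x":0,"y":0,"z":-0.5,"rx":0,"ry":0,"rz":0},{"x":0,"y":0,"z":-0.5,"rx":0,"ry":0,"rz":0}]' | grep -E 'eef|wrist'
python3 -m creep '[{"x":0,"y":0,"z":-1,"rx":0,"ry":0,"rz":0},{"x":0,"y":0,"z":-1,"rx":0,"ry":0,"rz":0}]' | grep -E 'eef|wrist'
```

```text
eef_pos: [579.6, -196.8, 128.1]
wrist_force: [-3.5, 0.3, 10.4]
eef_pos: [579.6, -196.8, 128.2]
wrist_force: [-2.3, -0.3, 7.3]
eef_pos: [579.1, -196.8, 128.2]
wrist_force: [-3.4, 0.3, 2.9]
eef_pos: [578.8, -196.9, 128.8]
wrist_force: [-3.2, -1.9, -3.6]
```

The force collapsed within 0.5 mm of lifting, so the cassette stays down; the small drag is the flap rubbing the finger. I withdraw.

```bash
python3 -m creep '[{"x":0,"y":0,"z":-1.5,"rx":0,"ry":0,"rz":0},{"x":0,"y":0,"z":-3,"rx":0,"ry":0,"rz":0},{"x":0,"y":0,"z":-4.5,"rx":0,"ry":0,"rz":0}]' | grep -E 'eef|wrist'
python3 -m creep '[{"x":0,"y":0,"z":-1.5,"rx":0,"ry":0,"rz":0},{"x":0,"y":0,"z":-3,"rx":0,"ry":0,"rz":0},{"x":0,"y":0,"z":-4.5,"rx":0,"ry":0,"rz":0}]' | grep -E 'eef|wrist'
```

```text
eef_pos: [578.6, -196.6, 133.6]
wrist_force: [-7.0, -1.5, -4.5]
eef_pos: [578.3, -196.7, 138.1]
wrist_force: [-6.8, -1.0, -5.1]
```

```bash
python3 -m creep '[{"x":0,"y":0,"z":-2,"rx":0,"ry":0,"rz":0},{"x":0,"y":0,"z":-4,"rx":0,"ry":0,"rz":0},{"x":0,"y":0,"z":-7,"rx":0,"ry":0,"rz":0},{"x":0,"y":0,"z":-10,"rx":0,"ry":0,"rz":0},{"x":0,"y":0,"z":-14,"rx":0,"ry":0,"rz":0},{"x":0,"y":0,"z":-18,"rx":0,"ry":0,"rz":0}]' | grep -E 'eef|wrist'
python3 -m creep '[{"x":0,"y":0,"z":-4,"rx":0,"ry":0,"rz":0},{"x":0,"y":0,"z":-8,"rx":0,"ry":0,"rz":0},{"x":0,"y":0,"z":-12,"rx":0,"ry":0,"rz":0},{"x":0,"y":0,"z":-16,"rx":0,"ry":0,"rz":0},{"x":0,"y":0,"z":-22,"rx":0,"ry":0,"rz":0},{"x":0,"y":0,"z":-35,"rx":0,"ry":0,"rz":0},{"x":0,"y":0,"z":-60,"rx":0,"ry":0,"rz":0},{"x":0,"y":0,"z":-100,"rx":0,"ry":0,"rz":0}]' | grep -E 'eef|wrist'
python3 -m creep '[{"x":-40,"y":-20,"z":-20,"rx":0,"ry":0,"rz":0},{"x":-90,"y":-50,"z":-20,"rx":0,"ry":0,"rz":0},{"x":-120,"y":-90,"z":-20,"rx":0,"ry":0,"rz":0},{"x":-120,"y":-90,"z":-20,"rx":0,"ry":0,"rz":0},{"x":-120,"y":-90,"z":-20,"rx":0,"ry":0,"rz":0},{"x":-120,"y":-90,"z":-20,"rx":0,"ry":0,"rz":0}]'
python3 - <<'E'
from cell import *;from h import *
c=[]
for n,b in(("top",(340,70,430,160)),("side",(245,60,335,150))):
    d=get_image(n); c.append(cv2.resize(d["img"][b[1]:b[3],b[0]:b[2]],(400,400),interpolation=cv2.INTER_CUBIC))
    P,uv=cloud(d,(340,70,440,160) if n=="top" else (240,60,340,150))
    a=np.radians(13.2); ex=np.array([np.cos(a),np.sin(a)]); ey=np.array([-ex[1],ex[0]]); o=np.array([583.8,-195.]) if n=="top" else np.array([583.8,-195.])-1.08*ex-1.0*ey
    X,Y,Z=(P[:,:2]-o)@ex,(P[:,:2]-o)@ey,P[:,2]; m=(abs(X)<13)&(abs(Y)<28); print(n,m.sum(),np.percentile(Z[m],[2,10,50,90,98]).round(1))
    m=(abs(X)<14)&(abs(Y)<30); A=np.linalg.lstsq(np.c_[X[m],Y[m],np.ones(m.sum())],Z[m],rcond=None)[0]; print("plane",A.round(3))
cv2.imwrite("pics/s6.png",np.hstack(c)); print(get_state()["clock"])
E
```

```text
eef_pos: [579.1, -196.9, 156.9]
wrist_force: [-6.3, -1.1, 1.4]
eef_pos: [579.5, -196.3, 257.1]
wrist_force: [1.1, -0.3, 0.3]
clock: 31.2
eef_pos: [443.5, -136.9, 276.7]
ee_rot: [3.121, 0.359, 0.001]
wrist_force: [0.8, -0.9, -0.9]
grip_width: -0.002
top 455 [126.3 168.7 171.2 172.9 173.7]
plane [5.73000e-01 1.60000e-02 1.67514e+02]
side 119 [169.8 170.3 171.8 173.9 174.6]
plane [-2.20000e-02 -1.50000e-02  1.72083e+02]
31.3
```

View pics/s6.png

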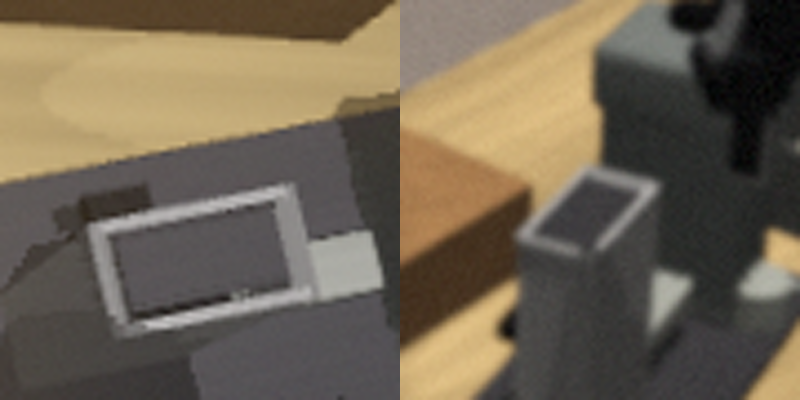

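The flap is shut and level (top-crop 200,265; side-crop 595,210). A slit at the front shows deeper readings, so I'll check whether the cassette top (expected z≈128) shows there.

```bash
python3 - <<'E'
from cell import *;from h import *
a=np.radians(13.2); ex=np.array([np.cos(a),np.sin(a)]); ey=np.array([-ex[1],ex[0]]); o=np.array([583.8,-195.])
for d in(dict(np.load("top0.npz")),get_image("top")):
    P,uv=cloud(d,(340,70,440,160)); X,Y,Z=(P[:,:2]-o)@ex,(P[:,:2]-o)@ey,P[:,2]
    m=(Z<160)&(Z>20)&(X>-22)&(X<10)&(abs(Y)<34); print(m.sum(),np.percentile(Z[m],[5,25,50,75,95]).round(1) if m.any() else "")
s=get_state();print(s["clock"],s["wrist_force"].round(1))
E
```

```text
26 [41.  41.8 42.7 44.  44.8]
61 [126.  126.6 127.3 128.1 129.6]
31.35 [ 0.7 -0.4  0.4]
```

Before the job, the slit showed the free plate at 42.7. Now it shows the cassette top at 127.3, so its underside is at 37.3 and the plate is down about 5.4 mm, which agrees with the feel. I'm handing in.

```bash
python3 -c "
from cell import *
print(job_done())"
```

```text
the job is handed in; nothing more can be done
None
```

The slim grey cassette is in the press, upright on the pressed plate, with the flap shut above it. I handed the job in at about 31 s; no verdict is reported.

**What I did:** I took the cassette from the rack's right-hand bay (as the top camera sees it) and lowered it through the flap until its underside was about 46 mm below the rim. I let go there and pushed it down with the shut fingers. The plate was felt when the cassette's top was about 41 mm below the rim, and I pressed about 5.8 mm further. The highest wrist force I read was about 10 N.

**Last checks:**
- **Plate:** the push force collapsed within about half a millimetre of lifting, so the cassette did not follow the hand up. The top camera, looking through the flap's front gap, puts the plate about 5.4 mm down, against about 5.8 mm by feel. Both are clear of the 4 mm needed and short of the 7 mm stop.
- **Flap:** the side camera's depth shows it level, 3 to 4 mm below the rim. A plane fit to the top camera's depth was tilted, because it took in the gap at the front.
- **Hand:** it was well clear of the press, with the wrist force near zero. On the way out the flap dragged on the fingers with up to about 8 N.

**What disagreed:** the two cameras differed by about 1 mm on the mouth's y position. I split the difference, and the cassette went in with small side forces. The thick cassette was not touched.

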